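# Strip the slicing board for washing

## Robot

A 6-joint arm with a two-finger parallel gripper is mounted at the origin on a cart in front of the work surface, level with it; the furniture and walls round the work are solid. World frame = base frame: x ahead of the robot, y to its left, z up, the work surface at z = 0. Lengths are in m, angles in rad, forces in N, time in s.
With the tool pointing down it reaches from about 0.375 to 0.825 m from the base axis. Payload 5.5 kg.
Tool frame: the origin (TCP) lies midway between the tips of the shut fingers; the grasp point (between the pads) lies 19 mm behind it; z points along the fingers, y is the line along which they close (so a half turn about z gives the same grasp; the last joint's range is limited). The gripper opens to 85 mm and grips with 20 to 120 N. Pads are 22 mm wide; open, the fingers measure 114 mm over their backs; the gripper's body (76 mm by 85 mm) begins 54 mm behind the grasp point. The pads swing forward as they close: fully open they stand 13 mm farther back than shut.
Start: joints at [0, 0.314, -0.047, 1.21, 0, 1.571], TCP at [0.6, -0, 0.231] pointing down, gripper open.
Joint ranges: [-2.67, 2.67], [-0.69, 1.73], [-1.03, 1.25], [-2.08, 2.16], [-1.42, 1.45], [-3.14, 3.14]. Speed limits (rad/s): [2.39, 2.39, 3.01, 3.14, 3.14, 3.14].

## Interface

Orientations are given as [roll, pitch, yaw] about the fixed x, y, z axes, in that order (R = Rz(yaw) Ry(pitch) Rx(roll)).
In Python, from workcell import bot gives the robot as it stands.
- The arm moves only by the tool shift_gripper, called after "Call:" as name([rows], argument=value, ...), one row to a line, values as JSON. Schema: {"type":"object","properties":{"moves":{"type":"array","items":{"type":"object","properties":{"finger_gap":{"type":"number"},"dx":{"type":"number"},"dy":{"type":"number"},"dz":{"type":"number"},"drx":{"type":"number"},"dry":{"type":"number"},"drz":{"type":"number"}},"additionalProperties":false,"required":["finger_gap"]},"minItems":1,"maxItems":10},"only":{"type":"string"},"quiet":{"type":"boolean"},"lines":{"type":"string"}},"required":["moves"],"additionalProperties":false}. moves is a list of rows, 1 to 10 of them, each an object with the fields finger_gap (the opening from 0.0 (shut) to 1.0 (fully open)), dx, dy, dz (the shift in shares of the most that a row can go, 1 being 50 mm), drx, dry, drz (a rotation vector in parts of the range, where 1.0 means 90 degrees); a field left out counts as zero (the opening has to be given); each row shifts and turns the commanded pose from where the row before left it, along the tool's axes as they then stand; what a row does not reach is not made up. A row lasts 1/10 s, in which the tool goes at most 0.05 m and 0.15 rad, less where a joint would pass 70% of its speed; a pose out of reach is approached as far as the arm can. The fingers move at their own pace and stop on an object; the grip force is fixed at half the most. Time passes only in rows, so rows that do not move let the fingers close. The tool returns the time, the measured TCP pose, the force, the opening and the grip force at its end. only (a regular expression) keeps the lines of the reply that match it, lines (a string "A,B") keeps lines A to B, and quiet returns only ok. Shift and turn numbers lie between -1 and 1, and a call with a number outside is refused. Input that does not fit is refused with a message, and nothing moves.
- bot.get_state(): the state, without advancing time (a new reading comes with each control period).
- bot.grab_frame(name): name is "scene" or "side" or "wrist"; returns a dict with "image" (420x560x3 uint8, red, green, blue), "fov_y" (degrees; the focal length in pixels is half the picture's height over the tangent of half this angle, whatever the lens; pixels are square), "cx", "cy" (the principal point, pixels), "T" (4x4, takes a point from camera to world coordinates); the wrist camera has in their place "mount" (4x4, takes a point from camera to tool coordinates, whose origin is the TCP and whose axes are the flange's). Camera axes: x right, y down, z forward; pixel columns grow to the right and rows downward; lengths in m; the calibration is good to about 2 mm. A picture is of the moment at which its call begins: read the wrist's pose just before it. There is no depth.
- bot.finish_job(): hands the job in; it is judged then, once.
The state is a dict: "time": time; "joints": joint angles; "joint_vel": joint speeds; "joint_efforts": joint torques, N m; "ee_pos": TCP position; "tcp_rot": TCP orientation; "contact_force": force on the tool from outside, world axes, zero at the start; "ft_torque": the same for the moment, N m; "opening": opening from 0.0 (shut) to 1.0 (fully open); "grip_force": force on a finger pad.
Only numpy, scipy, OpenCV 4.12 (cv2) and the standard library are available. Lean on these libraries where they do the work, as an engineer would, in place of code of your own. Each camera call takes 0.05 s, during which the arm holds its last target. There are 200 camera calls.

## Task

The bread-slicing board is due for a wash. Slide both of its captive fittings, the low end stop and the tall blade guide, along the track and out at the track's open end, and stand each upright on its foot in the steel tray. Do not disturb the oil bottle, the jam jar or the honey jar round the board.

Things in the scene. Friction and masses are not known exactly. Their poses are not given: they have to be found in the camera images.
- slicing_board: Pale wooden slicing board, 300 x 150 mm, 35 mm high, held fast by rubber feet. Origin: centre of its underside; x along board and track, y across it, away from the robot, z up. An aluminium T-track is let into its top over its whole length, centre line at y = +35 mm.
- track_mid (a point): Middle of the track, at the level of the board's top; axes as the board's. Slot 14 mm wide; under its two lips (8 mm thick) runs a channel 34 mm wide and 9 mm high, floor 17 mm below the board's top. A fitting's foot is captive in it and comes out only at the open end.
- track_mouth (a point): Middle of the open end of the track, level with the board's top, in a 5 mm thick aluminium end plate with a T-shaped cut-out, 152.5 mm from track_mid. Either end of the board may be the open one.
- closed_end: The plate that shuts the other end of the track, 62 mm wide, 5 mm thick, with a 34 mm wide lug that rises 12 mm above the board's top. Origin at worktop level, 152.5 mm from the track's middle.
- end_stop: End stop, 0.17 to 0.34 kg: T-foot, black carriage (x 44, y 70 mm), square oak grip on top and one low steel plate reaching to -y (4 thick, top 53 mm up). Origin: underside of the foot, straight below the grip; x along the track, z up. On the track its axes are parallel to the board's. Seen from above it covers x -22..22, y -96..22 mm. Stands on its foot by itself.
- end_stop_grip (a point): Middle of the end stop's oak grip, 59.8 mm above end_stop. Grip 24 x 24 mm (along x and y), 42 mm high (37.8 to 79.8 mm above the origin). The steel plate begins 42 mm from its axis on the -y side.
- blade_guide: Blade guide: same carriage, foot, grip, mass and origin, but two tall parallel steel cheeks reaching to -y (y -42..-96, each 4 thick, 5 mm knife slot between, tops 89 mm above the origin). Seen from above it covers x -22..22, y -96..22 mm. Either fitting may be the one nearer the open end. Stands on its foot by itself.
- blade_guide_grip (a point): Middle of the blade guide's grip, 59.8 mm above blade_guide. Both fittings: foot x 40, y 30, 6 mm thick; neck 10 mm wide; carriage from 15.8 to 37.8 mm above the origin, resting on the board. About 2 mm play in the track, slides with a few N; the foot is clear of the track when its origin is 175 mm from track_mid along the track.
- tray_in (a point): Middle of the inner floor of the shallow steel tray, 3 mm above the worktop. Tray held fast; outside 150 (x) x 230 (y) mm, walls 3 mm thick, rim 22 mm above the worktop. Axes are the tray's: x away from the robot, y to its left. A microwave oven 290 mm high (fixed; its front at world x = 0.53, its left side at y = -0.25) stands 30 to 60 mm behind it.
- oil_bottle: Oil bottle, 61 mm across, 268 mm tall, standing loose. Origin: centre of its underside. Bottle and jars stand, in any order, two behind the board (about 110 mm from the track's centre line) and one some 140 mm beyond its +x end.
- jam_jar: Jam jar with a red lid, 65 mm across, 97 mm tall, standing loose. Origin: centre of its underside.
- honey_jar: Honey jar with a red lid, 62 mm across, 86 mm tall, standing loose. Origin: centre of its underside.

How it is judged:
By the outcome, as a careful person would: the job done as asked, in the order asked, and still so for the second after the job is handed in, with the robot touching nothing.
It also fails if it takes over 72 s, if anything falls off the work surface, if the arm or the gripper's body presses on something with over 40 N, if the wrist force passes 120 N, or if a joint passes its speed limit or range.

## Working session

There is one attempt and no reset: what is moved stays moved. The work goes in short steps, Python scripts to look and compute and a tool call to move; the robot and the scene stay as the last step left them, time stands still between calls to the robot, and variables do not carry over. Pictures are saved under pics/ and viewed, at most 10 in all, crops included, and the job is handed in when it is done.

```bash
ls; mkdir -p pics
```

Run:
```python
from workcell import bot
import cv2
s=bot.get_state(); print({k:(s[k]) for k in('time','joints','ee_pos','tcp_rot','opening')})
for n in('scene','side','wrist'):
    f=bot.grab_frame(n); cv2.imwrite(f'pics/{n}0.png',f['image'][:,:,::-1]); print(n,{k:v for k,v in f.items() if k!='image'})
```

```text
pics
workcell.py
{'time': 0.0, 'joints': array([-5.76527401e-06,  3.14199933e-01, -4.80383909e-02,  1.21018512e+00,
        2.23328784e-05,  1.57080358e+00]), 'ee_pos': array([5.99451060e-01, 3.93394984e-06, 2.30468026e-01]), 'tcp_rot': array([-3.13996553e+00, -2.23210452e-05,  1.57078327e+00]), 'opening': 0.9990869339765227}
scene {'fov_y': 44.34453924328483, 'cx': 277.3347872220472, 'cy': 216.07700589246275, 'T': array([[-0.7936396 , -0.19795443,  0.57528274, -0.11326473],
       [-0.6079394 ,  0.29435341, -0.73740474,  0.84772076],
       [-0.0233639 , -0.93497065, -0.35395483,  0.5045936 ],
       [ 0.        ,  0.        ,  0.        ,  1.        ]])}
side {'fov_y': 45.37967013832571, 'cx': 273.70993965367563, 'cy': 205.23916080017537, 'T': array([[ 0.93645036, -0.23584645,  0.25968668,  0.25130108],
       [-0.35070038, -0.61175552,  0.70905883, -0.78785357],
       [-0.00836425, -0.75507061, -0.65559012,  0.82691095],
       [ 0.        ,  0.        ,  0.        ,  1.        ]])}
wrist {'fov_y': 61.873067964228, 'cx': 281.577926146699, 'cy': 215.3605884329926, 'mount': array([[-8.99270701e-05, -9.64554115e-01, -2.63885111e-01,
         6.63281381e-02],
       [ 9.99999904e-01, -2.00172240e-04,  3.90889412e-04,
        -1.21787761e-03],
       [-4.29856464e-04, -2.63885051e-01,  9.64554040e-01,
        -1.43631164e-01],
       [ 0.00000000e+00,  0.00000000e+00,  0.00000000e+00,
         1.00000000e+00]])}
```

View pics/scene0.png

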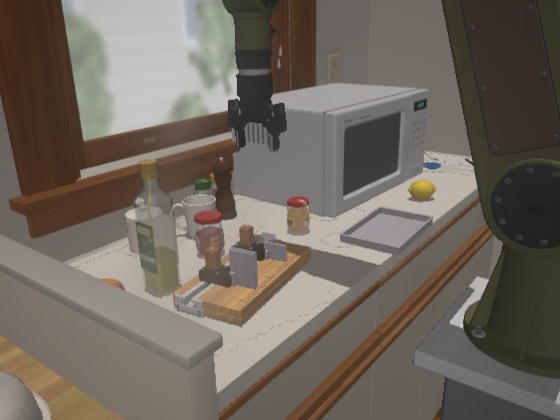

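View pics/side0.png

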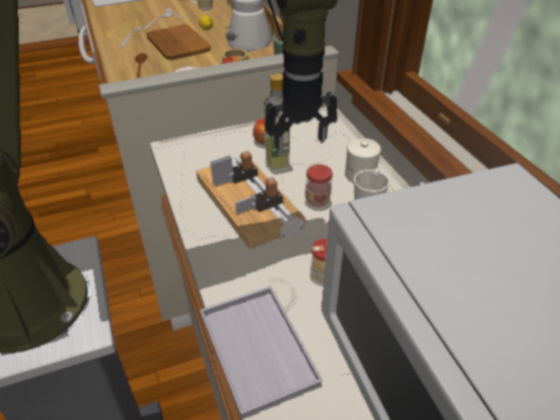

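View pics/wrist0.png

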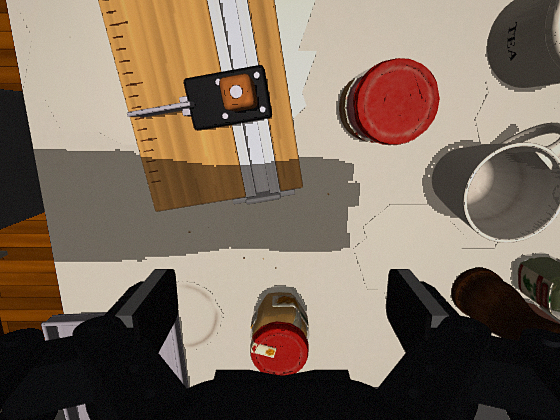

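The board runs along world y, with its +x end toward the tray. The end stop (low plate) is nearer that end, at wrist px (238,92), and the blade guide is nearer the bottle. The honey jar stands beyond the +x end, and the tray is to the right. I need a closer look at the two board ends.

Run:
```python
import cv2,numpy as np
a=cv2.imread('pics/scene0.png')[215:320,165:325]; b=cv2.imread('pics/side0.png')[140:245,185:345]; c=cv2.imread('pics/wrist0.png')[130:235,190:350]
r=lambda i:cv2.resize(i,(390,256),interpolation=cv2.INTER_CUBIC)
cv2.imwrite('pics/crop1.png',np.vstack([np.hstack([r(a),r(b)]),np.hstack([r(c),r(c)*0])]))
```

```text
(no output)
```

View pics/crop1.png

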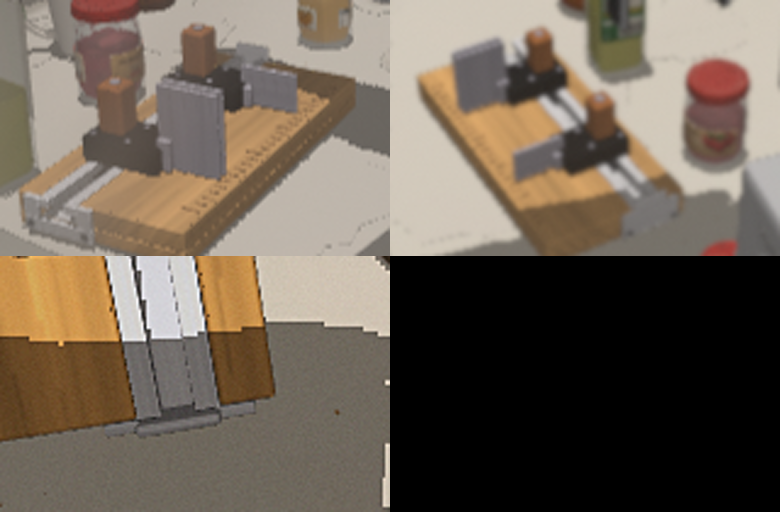

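The T-shaped cut-out is at the end nearest the bottle (world +y), with the lug plate at the −y end. So the mouth is at +y, and the blade guide has to come out first. Next I measure positions.

Create h.py:
```python
import numpy as np,cv2
from workcell import bot
from scipy.spatial.transform import Rotation as R
def cam(f,s=None):
    if 'T' in f: T=f['T']
    else:
        P=np.eye(4);P[:3,:3]=R.from_euler('xyz',s['tcp_rot']).as_matrix();P[:3,3]=s['ee_pos'];T=P@f['mount']
    return T,210/np.tan(np.radians(f['fov_y'])/2),f['cx'],f['cy']
def ray(c,p):
    T,F,cx,cy=c;d=T[:3,:3]@np.array([(p[0]-cx)/F,(p[1]-cy)/F,1]);return T[:3,3],d/np.linalg.norm(d)
def onz(c,p,z):
    o,d=ray(c,p);return o+d*(z-o[2])/d[2]
def tri(*cp):
    A=np.zeros((3,3));b=np.zeros(3)
    for c,p in cp:
        o,d=ray(c,p);M=np.eye(3)-np.outer(d,d);A+=M;b+=M@o
    return np.linalg.solve(A,b)
def proj(c,X):
    T,F,cx,cy=c;q=T[:3,:3].T@(np.asarray(X)-T[:3,3]);return q[:2]/q[2]*F+[cx,cy]
```

Run:
```python
from h import *
np.set_printoptions(precision=4,suppress=True)
s=bot.get_state();f={n:bot.grab_frame(n) for n in('scene','side','wrist')};C={n:cam(f[n],s) for n in f}
print('BG grip top',tri((C['scene'],(213,249.5)),(C['side'],(246.5,154.4))),onz(C['scene'],(213,249.5),.099),onz(C['side'],(246.5,154.4),.099))
print('ES grip top',tri((C['scene'],(246.2,226.9)),(C['side'],(271.2,180.2))),onz(C['wrist'],(237,92),.099))
print('tray',[onz(C['side'],p,.022)[:2] for p in((203,318),(270,290),(317,380),(243,407))])
print('bottle base side',onz(C['side'],(278,165),0)[:2],'scene',onz(C['scene'],(162,290),0)[:2])
print('jam wrist lid',onz(C['wrist'],(398,101),.09)[:2],'honey',onz(C['wrist'],(279,348),.09)[:2])
print('mouth corners scene z.035',[onz(C['scene'],p,.035)[:2] for p in((175,297),(203,306))])
print('lug wrist z.047',[onz(C['wrist'],p,.047)[:2] for p in((247,202),(281,196))])
g=cv2.cvtColor(f['wrist']['image'],cv2.COLOR_RGB2GRAY)[:200,90:310]
L=cv2.createLineSegmentDetector().detect(g)[0][:,0]
for l in L:
    if np.hypot(l[2]-l[0],l[3]-l[1])>55:
        a=onz(C['wrist'],(l[0]+90,l[1]),.035);b=onz(C['wrist'],(l[2]+90,l[3]),.035);v=(b-a)*np.sign(b[1]-a[1])
        print(a[:2],b[:2],'ang from +y toward -x deg',np.degrees(np.arctan2(-v[0],v[1])))
```

```text
BG grip top [0.5448 0.2093 0.0958] [0.5385 0.2148 0.099 ] [0.5442 0.2058 0.099 ]
ES grip top [0.5656 0.0869 0.0972] [0.5652 0.0861 0.099 ]
tray [array([ 0.3245, -0.1811]), array([ 0.4702, -0.1624]), array([ 0.4776, -0.3797]), array([ 0.3417, -0.3807])]
bottle base side [0.6495 0.2612] scene [0.6439 0.2634]
jam wrist lid [0.6882 0.0801] honey [ 0.5959 -0.1405]
mouth corners scene z.035 [array([0.551 , 0.3078]), array([0.4857, 0.3008])]
lug wrist z.047 [array([ 0.5651, -0.0099]), array([ 0.5977, -0.004 ])]
[0.5825 0.0667] [0.5173 0.0561] ang from +y toward -x deg -80.72479958195048
[0.552  0.1119] [0.5431 0.165 ] ang from +y toward -x deg 9.575894977607037
[0.5758 0.1151] [0.5674 0.1651] ang from +y toward -x deg 9.545924315420994
[0.4566 0.0702] [0.5117 0.0792] ang from +y toward -x deg -80.71844522223239
[0.6014 0.1079] [0.6118 0.0457] ang from +y toward -x deg 9.468492749256777
[0.5917 0.165 ] [0.6014 0.1086] ang from +y toward -x deg 9.760667511344916
[0.5341 0.165 ] [0.5433 0.1099] ang from +y toward -x deg 9.503124888302626
[0.4529 0.0841] [0.4413 0.1535] ang from +y toward -x deg 9.500781875256875
[0.6117 0.0331] [0.6024 0.0876] ang from +y toward -x deg 9.69233560192521
[0.5038 0.1545] [0.512  0.1056] ang from +y toward -x deg 9.49556527759984
[0.4866 0.165 ] [0.495  0.1161] ang from +y toward -x deg 9.725094312959733
```

The manual's scale: shifts go in shares of 50 mm and turns go in shares of 90 degrees. Converting my numbers, -0.145 rad is -0.0923.

Call:
shift_gripper([
  {"finger_gap":1,"drz":-0.0923},
  {"finger_gap":1,"drz":-0.0923},
  {"finger_gap":1,"drz":-0.0923},
  {"finger_gap":1,"drz":-0.0923},
  {"finger_gap":1,"drz":-0.0923},
  {"finger_gap":1,"drz":-0.0923},
  {"finger_gap":1,"drz":-0.0923},
  {"finger_gap":1,"drz":-0.0923},
  {"finger_gap":1,"drz":-0.0923},
  {"finger_gap":1,"drz":-0.0923},
])

```text
time: 1.3
ee_pos: [0.5999, 0.0, 0.2312]
tcp_rot: [-3.142, -0.0, 3.027]
contact_force: [-0.3, -0.0, -0.0]
opening: 1.003
grip_force: 0.0
```

```bash
python3 -c "
from h import *;s=bot.get_state();print(s['joints'],s['tcp_rot'])"
```

```text
[ 8.05406738e-06  3.13571568e-01 -4.72104227e-02  1.21020451e+00
  5.29398603e-06  1.14808796e-01] [-3.14157613e+00 -1.89530520e-04  3.02679191e+00]
```

In the tool's units: 0.043 m is 0.86, 0.041 m is 0.82, -0.144 rad is -0.0917.

Call:
shift_gripper([
  {"finger_gap":1,"drz":-0.0917},
  {"finger_gap":1,"drz":-0.0917},
  {"finger_gap":1,"dx":0.08,"dy":0.86},
  {"finger_gap":1,"dx":0.08,"dy":0.86},
  {"finger_gap":1,"dx":0.08,"dy":0.86},
  {"finger_gap":1,"dx":0.08,"dy":0.86},
  {"finger_gap":1,"dx":0.08,"dy":0.82},
  {"finger_gap":1},
  {"finger_gap":1},
])

```text
time: 2.2
ee_pos: [0.5445, 0.2075, 0.2312]
tcp_rot: [-3.141, -0.0, -2.972]
contact_force: [0.4, -0.4, -0.7]
opening: 1.0
grip_force: 0.0
```

Run:
```python
from h import *
s=bot.get_state();f=bot.grab_frame('wrist');cv2.imwrite('pics/w2.png',f['image'][:,:,::-1]);print(s['ee_pos'],s['tcp_rot'],s['joints'])
```

```text
[0.54449817 0.20745493 0.23122053] [-3.14109794e+00 -6.26653181e-05 -2.97218315e+00] [ 3.64291089e-01  2.80923112e-01 -9.11980388e-02  1.19883246e+00
 -4.73216061e-04  1.94881606e-01]
```

View pics/w2.png

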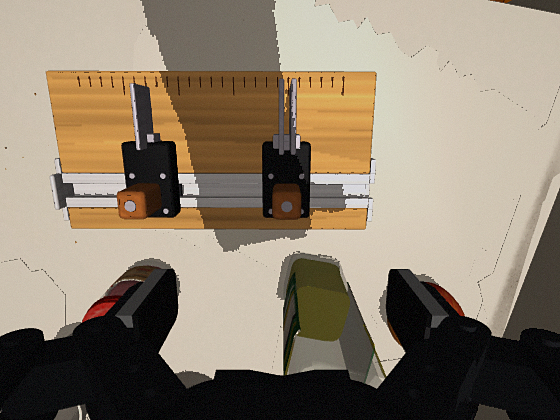

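The wrist view shows the whole board. Blade guide grip top is at about (287,206), end stop's at (130,206), the mouth plate at about column 372, and the lug plate at (57,191).

Run:
```python
from h import *
np.set_printoptions(precision=4,suppress=True)
s=bot.get_state();f=bot.grab_frame('wrist');c=cam(f,s)
u=np.array([-np.sin(np.radians(9.55)),np.cos(np.radians(9.55))]);n=np.array([u[1],-u[0]])
rel=lambda X:((X[:2]-s['ee_pos'][:2])@u,(X[:2]-s['ee_pos'][:2])@n)
p=lambda t,q,z:print(t,'u,n rel tcp: %.4f %.4f'%rel(onz(c,q,z)))
p('BG top',(287,206),.099);p('ES top',(130,206),.099)
p('mouth plate',(373,190),.035);p('track far edge right',(368,207),.035);p('track near edge right',(368,174),.035);p('lug',(57,191),.047)
g=cv2.cvtColor(f['image'],cv2.COLOR_RGB2GRAY)[140:240,40:400]
for l in cv2.createLineSegmentDetector().detect(g)[0][:,0]:
    if np.hypot(l[2]-l[0],l[3]-l[1])>50 and abs(l[3]-l[1])<9:
        a=onz(c,(l[0]+40,l[1]+140),.035);b=onz(c,(l[2]+40,l[3]+140),.035);print(rel(a),rel(b))
hsv=cv2.cvtColor(f['image'],cv2.COLOR_RGB2HSV);m=cv2.inRange(hsv,(3,110,60),(14,255,220))
n_,_,st,ce=cv2.connectedComponentsWithStats(m)
print([(st[i],ce[i]) for i in range(1,n_) if st[i,4]>150])
```

```text
BG top u,n rel tcp: 0.0041 -0.0003
ES top u,n rel tcp: -0.1232 -0.0001
mouth plate u,n rel tcp: 0.0897 -0.0010
track far edge right u,n rel tcp: 0.0860 0.0163
track near edge right u,n rel tcp: 0.0838 -0.0168
lug u,n rel tcp: -0.2143 -0.0020
(np.float64(-0.1637934095371731), np.float64(0.0068371539065207355)) (np.float64(-0.21340630813884617), np.float64(0.0066410198213492505))
(np.float64(0.08508211258026802), np.float64(-0.017232005876550268)) (np.float64(0.030327858605313757), np.float64(-0.01717029684167254))
(np.float64(0.08385516694471311), np.float64(0.040013111816344586)) (np.float64(0.025335551775591447), np.float64(0.03897349364446417))
(np.float64(-0.07243102170180232), np.float64(0.03933403471569015)) (np.float64(-0.1297115844996932), np.float64(0.0400369389279994))
(np.float64(-0.1547704084007234), np.float64(-0.01699137918836232)) (np.float64(-0.2120538284693478), np.float64(-0.016920820019385028))
(np.float64(-0.1309027545794273), np.float64(0.03920859846604041)) (np.float64(-0.21352065360171113), np.float64(0.03910288565821964))
(np.float64(-0.021146201128340182), np.
[... 466 characters left out ...]
49486536812), np.float64(0.03955528118073055))
(np.float64(-0.21169487888265429), np.float64(-0.019134751883276128)) (np.float64(-0.15571781447612928), np.float64(-0.019261138105081354))
(np.float64(-0.0824485306689799), np.float64(0.015582958269197231)) (np.float64(-0.021270805104601744), np.float64(0.015955217595677335))
(np.float64(-0.08517877137651914), np.float64(-0.019466788025491105)) (np.float64(-0.020762355198084274), np.float64(-0.019163945640343988))
[(array([118, 190,  31,  29, 679], dtype=int32), array([133.0898, 204.3314])), (array([273, 191,  29,  30, 663], dtype=int32), array([287.362 , 204.5913])), (array([434, 283,  32,  34, 270], dtype=int32), array([451.0593, 300.4667]))]
```

In the tool's units: 0.04 m is 0.8, 0.035 m is 0.7, 0.003 rad is 0.0019.

Call:
shift_gripper([
  {"finger_gap":1,"dy":0.08,"dz":0.8,"drz":0.0019},
  {"finger_gap":1,"dz":0.8},
  {"finger_gap":1,"dz":0.8},
  {"finger_gap":1,"dz":0.7},
  {"finger_gap":1,"dz":0.24},
  {"finger_gap":0.15},
  {"finger_gap":0.15},
  {"finger_gap":0.15},
  {"finger_gap":0.15},
  {"finger_gap":0.15},
])

```text
time: 3.3
ee_pos: [0.5455, 0.2113, 0.0662]
tcp_rot: [3.141, 0.003, -2.977]
contact_force: [-1.1, 0.7, 6.8]
opening: 0.273
grip_force: 59.3
```

Call:
shift_gripper([
  {"finger_gap":0.1,"dz":-0.03},
  {"finger_gap":0.1,"dy":0.2},
  {"finger_gap":0.1,"dy":0.2},
  {"finger_gap":0.1,"dy":0.2},
])

```text
time: 3.7
ee_pos: [0.5395, 0.2408, 0.0661]
tcp_rot: [-3.14, 0.001, -2.977]
contact_force: [0.5, -3.3, 3.6]
opening: 0.271
grip_force: 59.5
```

Sliding freely with low force. Continuing out of the mouth.

In the tool's units: 0.015 m is 0.3, 0.008 m is 0.16.

Call:
shift_gripper([
  {"finger_gap":0.1,"dy":0.3},
  {"finger_gap":0.1,"dy":0.3},
  {"finger_gap":0.1,"dy":0.3},
  {"finger_gap":0.1,"dy":0.3},
  {"finger_gap":0.1,"dy":0.3},
  {"finger_gap":0.1,"dy":0.3},
  {"finger_gap":0.1,"dy":0.16},
  {"finger_gap":0.1},
])

```text
time: 4.5
ee_pos: [0.5222, 0.3385, 0.065]
tcp_rot: [3.141, -0.001, -2.975]
contact_force: [0.4, -0.8, -2.0]
opening: 0.271
grip_force: 58.9
```

In the tool's units: -0.04 m is -0.8, -0.02 m is -0.4.

Call:
shift_gripper([
  {"finger_gap":0.1,"dz":-0.4},
  {"finger_gap":0.1,"dz":-0.8},
  {"finger_gap":0.1,"dz":-0.8},
  {"finger_gap":0.1,"dz":-0.8},
  {"finger_gap":0.1},
])

```text
time: 5.0
ee_pos: [0.5261, 0.3384, 0.212]
tcp_rot: [3.138, 0.008, -2.978]
contact_force: [0.3, 0.3, -0.7]
opening: 0.27
grip_force: 59.3
```

Run:
```python
from h import *
np.set_printoptions(precision=4,suppress=True)
for nm in('side','scene'):
    f=bot.grab_frame(nm);c=cam(f);im=f['image'];cv2.imwrite(f'pics/{nm}3.png',im[:,:,::-1])
    x=im.astype(int);seed=(260,350) if nm=='side' else (390,230)
    print(im[seed[1],seed[0]])
    hsv=cv2.cvtColor(im,cv2.COLOR_RGB2HSV);m=cv2.inRange(hsv,(112,12,60),(150,80,230))
    m=cv2.morphologyEx(m,cv2.MORPH_CLOSE,np.ones((5,5)));n_,lab,st,ce=cv2.connectedComponentsWithStats(m)
    i=lab[seed[1],seed[0]];print(i,st[i])
    k=max(cv2.findContours((lab==i).astype('uint8'),0,1)[0],key=cv2.contourArea)[:,0]
    P=np.array([onz(c,q,.022)[:2] for q in k],np.float32)
    r=cv2.minAreaRect(P);print(nm,r,cv2.boxPoints(r))
```

```text
[162 156 162]
0 [     0      0    560    420 234672]
side ((0.714211642742157, 0.5104199051856995), (1.9890495538711548, 2.581136703491211), 68.05679321289062) [[-0.8545  0.0702]
 [ 1.5396 -0.8943]
 [ 2.2829  0.9506]
 [-0.1112  1.9152]]
[163 156 163]
0 [     0      0    560    420 235016]
scene ((2167.989501953125, -2886.7470703125), (3967.362548828125, 8850.2763671875), 15.267229080200195) [[ -910.9172   859.8746]
 [ 1419.5491 -7678.06  ]
 [ 5246.8965 -6633.3687]
 [ 2916.43    1904.5659]]
```

View pics/side3.png

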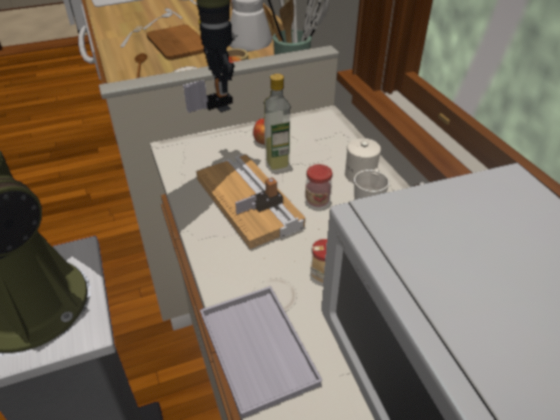

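The guide is out and held, and the bottle and jars are unmoved. The tray's rim corners are at roughly (203,318), (270,291), (317,380), (243,408). I'll refine the tray position with a better mask.

Run:
```python
from h import *
np.set_printoptions(precision=4,suppress=True)
for nm,seed in(('side',(260,350)),('scene',(390,230))):
    f=bot.grab_frame(nm);c=cam(f);x=cv2.medianBlur(f['image'],3).astype(int)
    m=((x[...,2]>=x[...,1]+2)&(x[...,0]>=x[...,1]+1)&(x.sum(2)>150)).astype('uint8')
    m=cv2.morphologyEx(m,cv2.MORPH_OPEN,np.ones((3,3)));n_,lab,st,ce=cv2.connectedComponentsWithStats(m)
    i=lab[seed[1],seed[0]];print(st[i])
    k=max(cv2.findContours((lab==i).astype('uint8'),0,1)[0],key=cv2.contourArea)
    ap=cv2.approxPolyDP(cv2.convexHull(k),5,True)[:,0];print(ap.tolist(),[onz(c,q,.022)[:2] for q in ap])
    P=np.array([onz(c,q,.022)[:2] for q in k[:,0]],np.float32);print(nm,cv2.minAreaRect(P))
```

```text
[ 203  287  118  129 9026]
[[270, 287], [320, 380], [242, 415], [203, 309]] [array([ 0.473, -0.155]), array([ 0.4824, -0.3816]), array([ 0.336 , -0.3933]), array([ 0.3299, -0.1601])]
side ((0.4043020009994507, -0.27504244446754456), (0.15155141055583954, 0.2367289811372757), 2.720984697341919)
[ 341  207   91   47 2687]
[[431, 216], [398, 253], [341, 240], [343, 231], [378, 207]] [array([ 0.3397, -0.3812]), array([ 0.3114, -0.1241]), array([ 0.4511, -0.1155]), array([ 0.4754, -0.1656]), array([ 0.4846, -0.3676])]
scene ((0.39680737257003784, -0.24539844691753387), (0.16485150158405304, 0.2679567039012909), 2.8187477588653564)
```

In the tool's units: -0.038 m is -0.76, -0.02 m is -0.4.

Call:
shift_gripper([
  {"finger_gap":0.1,"dx":0.12,"dy":-0.4},
  {"finger_gap":0.1,"dx":0.24,"dy":-0.76},
  {"finger_gap":0.1,"dx":0.24,"dy":-0.76},
  {"finger_gap":0.1,"dx":0.24,"dy":-0.76},
  {"finger_gap":0.1,"dx":0.24,"dy":-0.76},
  {"finger_gap":0.1,"dx":0.24,"dy":-0.76},
  {"finger_gap":0.1,"dx":0.24,"dy":-0.76},
  {"finger_gap":0.1,"dx":0.24,"dy":-0.76},
  {"finger_gap":0.1,"dx":0.24,"dy":-0.76},
  {"finger_gap":0.1,"dx":0.24,"dy":-0.76},
])

```text
time: 6.2
ee_pos: [0.468, -0.0402, 0.2039]
tcp_rot: [3.141, -0.003, -2.977]
contact_force: [1.2, 0.2, -1.1]
opening: 0.271
grip_force: 59.3
```

Call:
shift_gripper([
  {"finger_gap":0.1,"dx":0.24,"dy":-0.76},
  {"finger_gap":0.1,"dx":0.24,"dy":-0.76},
  {"finger_gap":0.1,"dx":0.24,"dy":-0.76},
  {"finger_gap":0.1,"dx":0.24,"dy":-0.76},
  {"finger_gap":0.1,"dx":0.24,"dy":-0.76},
  {"finger_gap":0.1,"dx":0.24,"dy":-0.76},
  {"finger_gap":0.1,"dx":0.12,"dy":-0.4,"drz":0.0388},
  {"finger_gap":0.1,"drz":0.0395},
  {"finger_gap":0.1},
  {"finger_gap":0.1},
])

```text
time: 7.2
ee_pos: [0.4326, -0.2955, 0.2043]
tcp_rot: [3.14, -0.002, -3.099]
contact_force: [-0.8, -0.3, -2.2]
opening: 0.278
grip_force: 59.5
```

Run:
```python
from h import *
s=bot.get_state();f=bot.grab_frame('wrist');cv2.imwrite('pics/w4.png',f['image'][:,:,::-1])
print(s['joints'])
```

```text
[-5.99434660e-01  1.86505827e-01 -2.73906764e-01  1.11326628e+00
  1.71407494e-04 -6.42029307e-01]
```

View pics/w4.png

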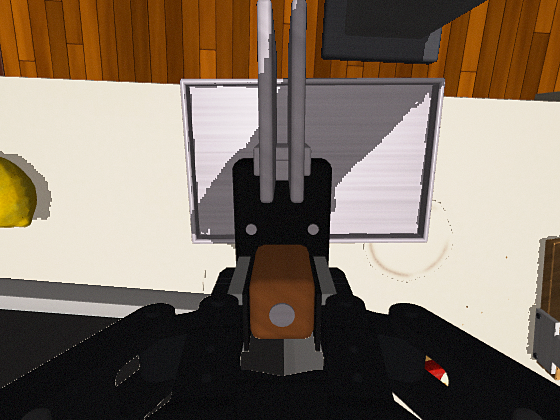

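The wrist view shows the guide held level above the tray. The outer rim corners are at (181,81), (444,81), (427,242) and (193,242).

Run:
```python
from h import *
np.set_printoptions(precision=4,suppress=True)
s=bot.get_state();f=bot.grab_frame('wrist');c=cam(f,s)
P=np.array([onz(c,q,.022)[:2] for q in((181,81),(444,81),(427,242),(193,242))]);ctr=P.mean(0)
e=[P[1]-P[0],P[2]-P[3],P[0]-P[3],P[1]-P[2]];print(P,ctr,[np.hypot(*v) for v in e],[np.degrees(np.arctan2(-v[0],v[1])) for v in e[:2]],[np.degrees(np.arctan2(-v[1],-v[0])) for v in e[2:]])
Rt=R.from_euler('xyz',s['tcp_rot']).as_matrix()
a=np.radians(np.mean([np.degrees(np.arctan2(-v[0],v[1])) for v in e[:2]]));A=np.array([[np.cos(a),-np.sin(a)],[np.sin(a),np.cos(a)]])
print(s['ee_pos'],'tool x dir deg',np.degrees(np.arctan2(Rt[1,0],Rt[0,0])))
for l in((.035,-.05),(.035,.05)):
    t=ctr+A@l;print('target',t,'tool delta',Rt.T@np.r_[t-s['ee_pos'][:2],0])
```

```text
[[ 0.3362 -0.3878]
 [ 0.3263 -0.158 ]
 [ 0.4751 -0.1503]
 [ 0.4849 -0.3808]] [ 0.4056 -0.2692] [np.float64(0.23000107196060082), np.float64(0.23072322950830193), np.float64(0.14893068751863542), np.float64(0.1490153980465514)] [np.float64(2.4573319370859754), np.float64(2.4374633707796303)] [np.float64(2.691760672070464), np.float64(2.969294702375974)]
[ 0.4329 -0.2955  0.2047] tool x dir deg -177.54186860122124
target [ 0.4427 -0.3177] tool delta [-0.0088 -0.0226 -0.    ]
target [ 0.4385 -0.2177] tool delta [-0.0089  0.0774  0.0001]
```

In the tool's units: 0.04 m is 0.8, -0.023 m is -0.46.

Call:
shift_gripper([
  {"finger_gap":0.1,"dx":-0.18,"dy":-0.46},
  {"finger_gap":0.1,"dz":0.8},
  {"finger_gap":0.1,"dz":0.8},
  {"finger_gap":0.1,"dz":0.7},
  {"finger_gap":0.1,"dz":0.4},
  {"finger_gap":0.1,"dz":0.1},
  {"finger_gap":0.1,"dz":0.1},
  {"finger_gap":0.1,"dz":0.06},
  {"finger_gap":0.1},
])

```text
time: 8.2
ee_pos: [0.4442, -0.3192, 0.0586]
tcp_rot: [-3.141, 0.001, -3.1]
contact_force: [0.4, 0.3, -2.8]
opening: 0.275
grip_force: 59.7
```

In the tool's units: 0.003 m is 0.06.

Call:
shift_gripper([
  {"finger_gap":0.1,"dz":0.06},
  {"finger_gap":0.1,"dz":0.06},
  {"finger_gap":0.1},
])

```text
time: 8.5
ee_pos: [0.4434, -0.3188, 0.0517]
tcp_rot: [3.141, -0.0, -3.1]
contact_force: [-0.2, -0.1, -2.6]
opening: 0.275
grip_force: 59.8
```

Call:
shift_gripper([
  {"finger_gap":0.1,"dz":0.04},
  {"finger_gap":0.1},
])

```text
time: 8.7
ee_pos: [0.4437, -0.3191, 0.05]
tcp_rot: [-3.141, 0.0, -3.1]
contact_force: [-0.2, -0.4, -0.1]
opening: 0.273
grip_force: 59.9
```

Touching the tray floor. Release slowly and rise.

In the tool's units: -0.045 m is -0.9, -0.04 m is -0.8.

Call:
shift_gripper([
  {"finger_gap":0.1,"dz":0.02},
  {"finger_gap":0.4},
  {"finger_gap":0.5},
  {"finger_gap":0.7},
  {"finger_gap":0.8},
  {"finger_gap":0.8},
  {"finger_gap":0.8,"dz":-0.4},
  {"finger_gap":0.8,"dz":-0.8},
  {"finger_gap":0.8,"dz":-0.9},
  {"finger_gap":0.8,"dz":-0.9},
])

```text
time: 9.7
ee_pos: [0.443, -0.3185, 0.2001]
tcp_rot: [3.141, -0.001, -3.1]
contact_force: [0.0, -0.3, -0.8]
opening: 0.803
grip_force: 0.0
```

Run:
```python
from h import *
np.set_printoptions(precision=4,suppress=True)
s=bot.get_state();f=bot.grab_frame('wrist');c=cam(f,s);cv2.imwrite('pics/w5.png',f['image'][:,:,::-1])
u=np.array([-np.sin(np.radians(9.55)),np.cos(np.radians(9.55))]);b0=np.array([.5445,.2075]);n=np.array([u[1],-u[0]])
es=b0-.1232*u-.0003*n;Rt=R.from_euler('xyz',s['tcp_rot']).as_matrix()
print('ES',es,s['ee_pos'],'tool delta',Rt.T@np.r_[es-s['ee_pos'][:2],0])
```

```text
ES [0.5646 0.086 ] [ 0.443  -0.3185  0.2001] tool delta [-0.1382  0.3991  0.0001]
```

View pics/w5.png

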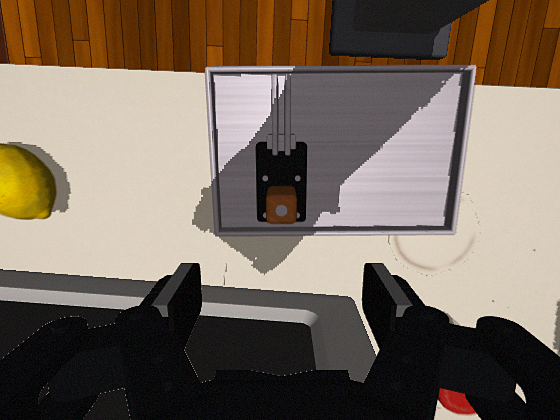

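The blade guide stands upright in the tray, with its grip at (281,205). Next the end stop. I'll move along +y first so the gripper stays clear of the microwave.

In the tool's units: 0.045 m is 0.9, 0.04 m is 0.8.

Call:
shift_gripper([
  {"finger_gap":1,"dy":0.6},
  {"finger_gap":1,"dy":0.9},
  {"finger_gap":1,"dy":0.9},
  {"finger_gap":1,"dy":0.9},
  {"finger_gap":1,"dx":-0.2,"dy":0.9},
  {"finger_gap":1,"dx":-0.5,"dy":0.8},
  {"finger_gap":1,"dx":-0.52,"dy":0.8},
  {"finger_gap":1,"dx":-0.52,"dy":0.8},
  {"finger_gap":1,"dx":-0.52,"dy":0.8},
  {"finger_gap":1,"dx":-0.5,"dy":0.58},
])

```text
time: 10.75
ee_pos: [0.5657, 0.0882, 0.1986]
tcp_rot: [3.141, 0.0, -3.099]
contact_force: [-0.2, -0.6, 0.5]
opening: 1.001
grip_force: 0.0
```

Call:
shift_gripper([
  {"finger_gap":1,"drz":-0.0395},
  {"finger_gap":1,"drz":-0.0388},
  {"finger_gap":1},
  {"finger_gap":1},
])

```text
time: 11.15
ee_pos: [0.5648, 0.0854, 0.1986]
tcp_rot: [3.142, -0.0, -2.979]
contact_force: [0.8, -0.1, -0.2]
opening: 1.005
grip_force: 0.0
```

Run:
```python
from h import *
np.set_printoptions(precision=4,suppress=True)
s=bot.get_state();f=bot.grab_frame('wrist');c=cam(f,s);cv2.imwrite('pics/w6.png',f['image'][:,:,::-1])
hsv=cv2.cvtColor(f['image'],cv2.COLOR_RGB2HSV);m=cv2.inRange(hsv,(3,110,60),(14,255,220))
k,_,st,ce=cv2.connectedComponentsWithStats(m)
Rt=R.from_euler('xyz',s['tcp_rot']).as_matrix()
for i in range(1,k):
    if st[i,4]>250: X=onz(c,ce[i]+[0,1.5],.095);print(st[i],ce[i],X,'tool delta',Rt.T@(X-s['ee_pos']))
```

```text
[267 200  33  32 812] [283.2672 215.6712] [0.5657 0.0866 0.095 ] tool delta [-0.0011  0.001   0.1036]
[536 308  24  26 323] [551.3406 320.8638] [0.617  0.3117 0.095 ] tool delta [-0.0882  0.2149  0.1035]
[230 329  54  45 274] [264.854  344.3248] [0.6754 0.0895 0.095 ] tool delta [-0.1098 -0.0138  0.1035]
```

In the tool's units: 0.04 m is 0.8, 0.001 m is 0.02, -0.004 rad is -0.0025.

Call:
shift_gripper([
  {"finger_gap":1,"dy":0.02,"dz":0.8,"drz":-0.0025},
  {"finger_gap":1,"dz":0.8},
  {"finger_gap":1,"dz":0.8},
  {"finger_gap":1,"dz":0.25},
  {"finger_gap":0.15},
  {"finger_gap":0.15},
  {"finger_gap":0.15},
  {"finger_gap":0.15},
  {"finger_gap":0.15},
])

```text
time: 12.1
ee_pos: [0.5662, 0.0869, 0.0682]
tcp_rot: [3.141, 0.003, -2.973]
contact_force: [-1.0, 1.0, 5.7]
opening: 0.273
grip_force: 59.5
```

Call:
shift_gripper([
  {"finger_gap":0.1,"dy":0.2},
  {"finger_gap":0.1,"dy":0.2},
  {"finger_gap":0.1,"dy":0.2},
])

```text
time: 12.4
ee_pos: [0.5617, 0.1149, 0.0682]
tcp_rot: [-3.138, 0.004, -2.974]
contact_force: [0.1, -6.2, 6.6]
opening: 0.275
grip_force: 59.7
```

In the tool's units: 0.015 m is 0.3.

Call:
shift_gripper([
  {"finger_gap":0.1,"dy":0.3},
  {"finger_gap":0.1,"dy":0.3},
  {"finger_gap":0.1,"dy":0.3},
  {"finger_gap":0.1,"dy":0.3},
  {"finger_gap":0.1,"dy":0.3},
  {"finger_gap":0.1,"dy":0.3},
])

```text
time: 13.0
ee_pos: [0.5465, 0.2039, 0.0682]
tcp_rot: [-3.138, 0.004, -2.974]
contact_force: [0.5, -6.5, 7.1]
opening: 0.27
grip_force: 59.8
```

In the tool's units: 0.015 m is 0.3.

Call:
shift_gripper([
  {"finger_gap":0.1,"dy":0.3},
  {"finger_gap":0.1,"dy":0.3},
  {"finger_gap":0.1,"dy":0.3},
  {"finger_gap":0.1,"dy":0.3},
  {"finger_gap":0.1,"dy":0.3},
  {"finger_gap":0.1,"dy":0.3},
  {"finger_gap":0.1,"dy":0.3},
  {"finger_gap":0.1,"dy":0.3},
  {"finger_gap":0.1,"dy":0.3},
  {"finger_gap":0.1},
])

```text
time: 14.0
ee_pos: [0.5215, 0.34, 0.0662]
tcp_rot: [3.14, -0.0, -2.971]
contact_force: [-0.2, -0.5, -3.0]
opening: 0.277
grip_force: 59.3
```

In the tool's units: -0.04 m is -0.8, -0.0385 m is -0.77.

Call:
shift_gripper([
  {"finger_gap":0.1,"dz":-0.4},
  {"finger_gap":0.1,"dz":-0.8},
  {"finger_gap":0.1,"dz":-0.8},
  {"finger_gap":0.1,"dz":-0.8},
  {"finger_gap":0.1},
  {"finger_gap":0.1,"dx":0.12,"dy":-0.4},
  {"finger_gap":0.1,"dx":0.25,"dy":-0.77},
  {"finger_gap":0.1,"dx":0.25,"dy":-0.77},
  {"finger_gap":0.1,"dx":0.25,"dy":-0.77},
  {"finger_gap":0.1,"dx":0.25,"dy":-0.77},
])

```text
time: 15.0
ee_pos: [0.4946, 0.1552, 0.2048]
tcp_rot: [-3.141, -0.002, -2.973]
contact_force: [-0.5, -0.7, -2.4]
opening: 0.271
grip_force: 59.7
```

Call:
shift_gripper([
  {"finger_gap":0.1,"dx":0.25,"dy":-0.77},
  {"finger_gap":0.1,"dx":0.25,"dy":-0.77},
  {"finger_gap":0.1,"dx":0.25,"dy":-0.77},
  {"finger_gap":0.1,"dx":0.25,"dy":-0.77},
  {"finger_gap":0.1,"dx":0.25,"dy":-0.77},
  {"finger_gap":0.1,"dx":0.25,"dy":-0.77},
  {"finger_gap":0.1,"dx":0.25,"dy":-0.77},
  {"finger_gap":0.1,"dx":0.25,"dy":-0.77},
  {"finger_gap":0.1,"dx":0.25,"dy":-0.77},
  {"finger_gap":0.1,"dx":0.09,"dy":-0.27},
])

```text
time: 16.0
ee_pos: [0.4395, -0.2204, 0.2051]
tcp_rot: [-3.141, -0.002, -2.977]
contact_force: [0.1, -0.0, -4.1]
opening: 0.265
grip_force: 60.0
```

Call:
shift_gripper([
  {"finger_gap":0.1,"drz":0.0388},
  {"finger_gap":0.1,"drz":0.0395},
  {"finger_gap":0.1},
  {"finger_gap":0.1},
])

```text
time: 16.4
ee_pos: [0.4405, -0.217, 0.2055]
tcp_rot: [3.141, -0.001, -3.095]
contact_force: [-0.1, -0.1, -2.9]
opening: 0.267
grip_force: 60.0
```

Run:
```python
from h import *
np.set_printoptions(precision=4,suppress=True)
s=bot.get_state();Rt=R.from_euler('xyz',s['tcp_rot']).as_matrix()
print(s['ee_pos'],'tool delta',Rt.T@(np.array([.4385,-.2177,.0525])-s['ee_pos']))
```

```text
[ 0.4405 -0.217   0.2055] tool delta [ 0.0018 -0.0007  0.1531]
```

In the tool's units: 0.04 m is 0.8, 0.035 m is 0.7.

Call:
shift_gripper([
  {"finger_gap":0.1,"dx":0.04,"dz":0.8},
  {"finger_gap":0.1,"dz":0.8},
  {"finger_gap":0.1,"dz":0.7},
  {"finger_gap":0.1,"dz":0.4},
  {"finger_gap":0.1,"dz":0.16},
  {"finger_gap":0.1,"dz":0.1},
  {"finger_gap":0.1},
])

```text
time: 17.1
ee_pos: [0.4393, -0.2177, 0.0586]
tcp_rot: [-3.141, 0.0, -3.096]
contact_force: [0.2, -0.5, -3.4]
opening: 0.272
grip_force: 59.9
```

Call:
shift_gripper([
  {"finger_gap":0.1,"dz":0.06},
  {"finger_gap":0.1},
])

```text
time: 17.3
ee_pos: [0.4396, -0.218, 0.056]
tcp_rot: [-3.141, 0.001, -3.096]
contact_force: [-0.4, 1.2, -3.1]
opening: 0.275
grip_force: 60.0
```

In the tool's units: 0.003 m is 0.06.

Call:
shift_gripper([
  {"finger_gap":0.1,"dz":0.06},
  {"finger_gap":0.1},
])

```text
time: 17.5
ee_pos: [0.4389, -0.2177, 0.0523]
tcp_rot: [-3.141, 0.0, -3.096]
contact_force: [-0.0, 0.3, -2.4]
opening: 0.269
grip_force: 60.0
```

Call:
shift_gripper([
  {"finger_gap":0.1,"dz":0.02},
  {"finger_gap":0.1},
])

```text
time: 17.7
ee_pos: [0.439, -0.2177, 0.052]
tcp_rot: [-3.141, 0.0, -3.096]
contact_force: [-2.9, 1.1, 3.8]
opening: 0.271
grip_force: 61.1
```

On the floor. Release, rise and check.

In the tool's units: -0.045 m is -0.9, -0.04 m is -0.8.

Call:
shift_gripper([
  {"finger_gap":0.4},
  {"finger_gap":0.5},
  {"finger_gap":0.6},
  {"finger_gap":0.6},
  {"finger_gap":0.6,"dz":-0.4},
  {"finger_gap":0.6,"dz":-0.8},
  {"finger_gap":0.6,"dz":-0.9},
  {"finger_gap":0.6,"dz":-0.9},
  {"finger_gap":0.6,"dy":0.6,"dz":-0.6},
  {"finger_gap":0.6,"dy":0.6},
])

```text
time: 18.7
ee_pos: [0.4389, -0.1585, 0.236]
tcp_rot: [-3.139, 0.008, -3.098]
contact_force: [1.3, 0.0, 0.1]
opening: 0.6
grip_force: 0.0
```

Run:
```python
from h import *
w=bot.grab_frame('wrist')['image'];a=bot.grab_frame('side')['image'];v=np.hstack([w,a])
cv2.imwrite('pics/end.png',cv2.resize(v,(800,300))[:,:,::-1])
```

```text
(no output)
```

View pics/end.png

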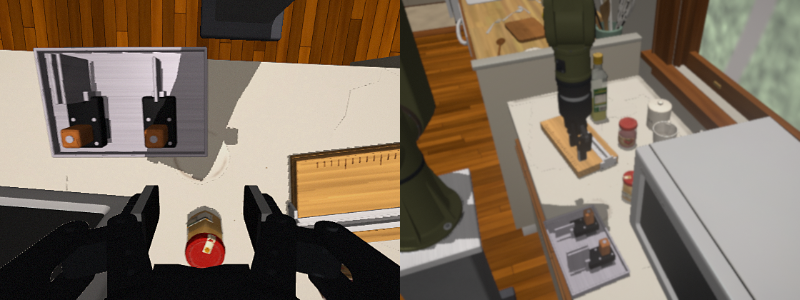

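Both fittings stand upright inside the tray, at about (80,125) and (158,125) in the wrist half of the picture. The bottle and jars are where they were, and the gripper is clear.

Call:
shift_gripper([
  {"finger_gap":0.6},
  {"finger_gap":0.6},
  {"finger_gap":0.6},
])

```text
time: 19.1
ee_pos: [0.4359, -0.1583, 0.2307]
tcp_rot: [3.141, -0.001, -3.097]
contact_force: [0.5, -0.3, 0.9]
opening: 0.602
grip_force: 0.0
```

```bash
python3 -c "
from workcell import bot;print(bot.finish_job())"
```

```text
the job is handed in; nothing more can be done
None
```

I slid the blade guide and then the end stop out at the track's open end and stood both upright in the tray; the last pictures show the bottle and jars undisturbed, and I handed the job in at 19 s (no verdict was returned).

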